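# Refit the coffee mill's crank and turn the mill over once

## Robot

A 6-joint arm with a two-finger parallel gripper is mounted at the origin on the work surface. World frame = base frame: x ahead of the robot, y to its left, z up, the work surface at z = 0. Lengths are in mm, angles in rad, forces in N, time in s.
With the tool pointing down it reaches from about 325 to 900 mm from the base axis. Payload 6.1 kg.
Tool frame: the origin (TCP) lies at the very end of the fingers, on their centre line; the grasp point (between the pads) lies bot.grip_depth behind it (bot.grip_depth is the distance from the TCP to the grasp point, in mm); z points along the fingers, y is the line along which they close (so a half turn about z gives the same grasp; the last joint's range is limited). The gripper opens to 87 mm and grips with 3 to 60 N. Pads are 19 mm wide; open, the fingers measure 117 mm over their backs; the gripper's body (75 mm by 190 mm) begins 51 mm behind the grasp point.
Start: joints at [1.04, 0.22, 1.526, -0, 1.395, -0.126], TCP at [246.144, 574.481, 222.538] pointing down, gripper open.
Joint ranges: [-2.98, 2.98], [-0.91, 2.08], [0.09, 2.57], [-1.24, 4.39], [0.2, 2.65], [-2.68, 2.68]. Speed limits (rad/s): [2.57, 2.57, 3.01, 3.14, 3.14, 3.14].

## Interface

Orientations are given as a rotation vector (axis times angle).
In Python, from bench import bot gives the robot as it stands. The module is installed in compiled form; this text tells all that it offers.
- The arm moves only by the tool arm_command, never from a script. Its argument "steps" is a list of rows, each a list of 3 entries, a list of its own where there are three numbers: the shift along the tool's x, y, z in m, then the turn, a rotation vector about the tool's x, y, z in rad, then the opening, from 0 (shut) to 1 (fully open). A call has 1 to 8 rows; each row is the pose to reach, as a shift and turn from the pose commanded when the call began, along the tool's axes at that moment; what a row does not reach only later rows make up. A row lasts 1/8 s, in which the tool goes at most 62.5 mm and 10.7 degrees, less where a joint would pass 70% of its speed; a pose out of reach is approached as far as the arm can. A call with a gripper value outside its range is refused whole. The fingers move at their own pace and stop on an object; "squeeze" is the grip in N (left out, the last holds). Time passes only in rows, so rows that repeat a pose let the fingers close. It gives the time, the measured TCP pose, the force, the opening and the grip force at its end, in the units of the state.
- bot.get_obs(): the state, without advancing time (a new reading comes with each control period).
- bot.capture(name): name is "scene" or "top"; returns a dict with "image" (480x640x3 uint8, blue, green, red), "range_z" (480x640 float32, mm along the optical axis (not along the pixel's ray), 0 where there is no reading), "intrinsics" (3x3 intrinsics, pixels), "eye" and "attitude" of the camera in the world. Camera axes: x right, y down, z forward; pixel columns grow to the right and rows downward; lengths in mm; the calibration is good to about 2 mm. A picture is of the moment at which its call begins.
- bot.finish_job(): hands the job in; it is judged then, once.
The state is a dict: "clock": time; "joint_pos": joint angles; "dq": joint speeds; "tau": joint torques, N m; "ee_pos": TCP position; "eef_rot": TCP orientation; "contact_force": force on the tool from outside, world axes, zero at the start; "wrist_torque": the same for the moment, N m; "gripper_width": finger opening in mm; "gripper_force": force on a finger pad.
Only numpy, scipy, OpenCV 4.12 (cv2) and the standard library are available. Lean on these libraries where they do the work, as an engineer would, in place of code of your own. Each camera call takes 0.05 s, during which the arm holds its last target. There are 200 camera calls.

## Task

The coffee mill on the pantry counter has been cleaned and its crank lies beside it. Fit the crank's square hub fully home on the mill's upright square shaft and let go of it, then turn the crank clockwise (seen from above) through one full turn and a little more to show that the mill runs, and leave it fitted, at rest. Do not knock or shift the cake stand, the canister or the tea carton.

Things in the scene. Friction and masses are not known exactly. Their poses are not given: they have to be found in the camera images.
- mill: Coffee mill fixed to the counter: dark wood box (foot 140 x 140 mm, top 132 x 132 mm at height 82 mm, drawer front towards its -x) with a steel dome (112 mm wide at its foot) up to height 125 mm. Origin: centre of its underside, on the counter; z up. The drive shaft stands upright on this axis.
- mill_shaft (a joint): Turning angle of the mill's drive shaft about its vertical axis: 0 at the start, grows clockwise seen from above; a full turn is 6.283. Turns with a light steady drag of about 0.1 N m.
- shaft_seat (a point): Point on the axis of the drive shaft, on top of its round steel flange (56 mm across, 131 mm above the counter), where the crank's hub comes to rest. Turns with the shaft; z up, x and y square to the shaft's four flats. Above it the shaft is square, 14 x 14 mm, up to 28 mm, then a round cone nose (14 to 8 mm across) up to 36 mm.
- crank: Loose steel crank, about 0.34 kg, lying knob up on the counter, 127 mm long in all. Origin: midway between hub axis and knob axis, at the level of the hub's underside. x points from hub to knob, z up. Flat arm 16 mm wide (y) and 9 mm thick, at 21 to 30 mm above the underside. The weight is nearly all in the hub: the centre of mass is about 10 mm from the hub axis towards the knob.
- crank_hub (a point): Centre of the underside of the crank's hub, 47.5 mm from the crank's origin along -x. The hub is a square block 40 x 40 mm, 30 mm high, with a square through hole of 16.4 mm; its sides and its hole are square to the crank's x and y. It goes on the shaft in any of four ways, with about 0.2 rad of play either way. Seated, it rests on the flange and the nose stands 6 mm out of its top.
- crank_knob (a point): Middle of the crank's wooden knob, which spins freely on its pin: upright, round, 28 mm across at its middle, from 30 to 85 mm above the hub's underside; this point lies 55 mm above that underside, 95 mm from the hub axis.
- cake_stand: White ceramic cake stand, 174 mm across its beaded rim, 74 mm high; origin at the centre of its underside. To be left alone.
- canister: White ceramic canister with lid and ball knob, 76 mm across, 72 mm high; origin at the centre of its underside. To be left alone.
- tea_carton: Tea carton, 100 (x) x 70 (y) mm, 60 mm high; origin at the centre of its underside. To be left alone.
Things that resemble listed ones, but are neither listed nor needed, are in the scene too. Several things look just like the mill: the one meant starts farthest from the robot's base.

How it is judged:
By the outcome, as a careful person would: the job done as asked, in the order asked, and still so for the second after the job is handed in, with the robot touching nothing.
It also fails if it takes over 72 s, if anything falls off the work surface, if the arm or the gripper's body presses on something with over 40 N, if the wrist force passes 120 N, or if a joint passes its speed limit or range.

## Working session

There is one attempt and no reset: what is moved stays moved. The work goes in short steps, Python scripts to look and compute and a tool call to move; the robot and the scene stay as the last step left them, time stands still between calls to the robot, and variables do not carry over. Pictures are saved under pics/ and viewed, at most 10 in all, crops included, and the job is handed in when it is done.

Besides the shell and the picture viewer there is one more tool, called after ">>>" as name([rows], argument=value, ...), one row to a line, values as JSON. arm_command: Moves the arm, as the interface text tells. Its arguments: {"type":"object","properties":{"steps":{"type":"array","items":{"type":"array"}},"squeeze":{"type":"number"}},"required":["steps"]}

```bash
mkdir -p pics; cat > h.py <<'E'
import numpy as np, cv2
from scipy.spatial.transform import Rotation as R
from bench import bot
def cam(n):
    c=bot.capture(n); A=np.array(c["attitude"],float)
    c["R"]=A if A.shape==(3,3) else (R.from_rotvec(A).as_matrix() if A.size==3 else R.from_quat(A).as_matrix())
    c["K"]=np.array(c["intrinsics"]); c["eye"]=np.array(c["eye"],float); return c
def ray(c,u,v): return c["R"]@np.linalg.inv(c["K"])@np.array([u,v,1.])
def plane(c,u,v,z):
    d=ray(c,u,v); return c["eye"]+d*(z-c["eye"][2])/d[2]
def cloud(c):
    v,u=np.mgrid[:480,:640]; r=np.stack([u,v,np.ones_like(u)],-1)@np.linalg.inv(c["K"]).T
    return (r*c["range_z"][...,None])@c["R"].T+c["eye"]
def proj(c,p):
    q=c["K"]@c["R"].T@(np.array(p,float)-c["eye"]); return q[:2]/q[2]
E
python3 - <<'E'
from h import *
for n in("scene","top"):
    c=cam(n); print(n,c["attitude"],c["eye"],c["K"].tolist()); cv2.imwrite(f"pics/{n}0.png",c["image"])
print(bot.grip_depth,bot.get_obs())
E
```

```text
scene [-2.14211723 -1.48710573  0.43866381] [1366.94906132 -332.66140655 1387.26696328] [[616.4148907798619, 0.0, 313.4639905247275], [0.0, 616.4148907798619, 240.07289941839488], [0.0, 0.0, 1.0]]
top [-2.1242219   2.1383126  -0.17517568] [ 374.00849014  -12.43418861 1298.66766006] [[474.4336481371036, 0.0, 315.70990020916696], [0.0, 474.4336481371036, 238.82332015288546], [0.0, 0.0, 1.0]]
18.700000000000003 {'clock': 0.1, 'joint_pos': array([ 1.03991112e+00,  2.21139353e-01,  1.52749394e+00, -2.07550018e-05,
        1.39472364e+00, -1.26094296e-01]), 'dq': array([-0.00117495, -0.00491358, -0.00162364, -0.00032534,  0.00200943,
       -0.0005578 ]), 'tau': array([ 7.83543583e-04, -4.95948100e+01, -3.88517869e+01,  7.01026339e-02,
        5.16324118e-02, -5.64773393e-05]), 'ee_pos': array([245.85972185, 573.9959987 , 221.55302433]), 'eef_rot': array([-6.31395479e-01, -3.07692748e+00,  2.63304429e-03]), 'contact_force': array([-0.35055172, -0.50293884,  0.20848965]), 'wrist_torque': array([-0.01920832, -0.0193587 ,  0.06685355]), 'gripper_force': 0.0, 'gripper_width': 86.7647424252827}
```

View pics/scene0.png

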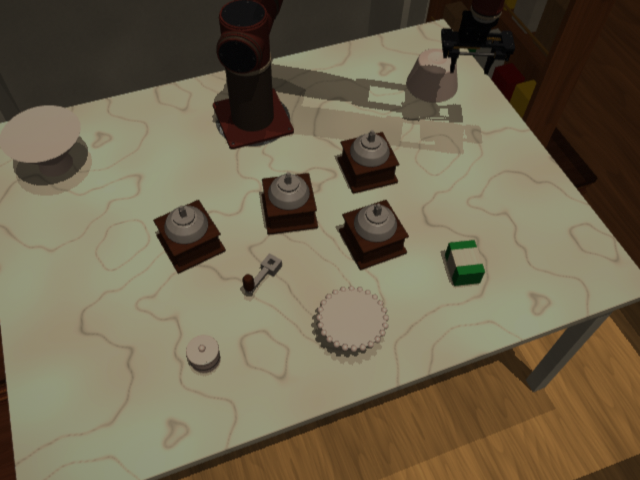

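View pics/top0.png

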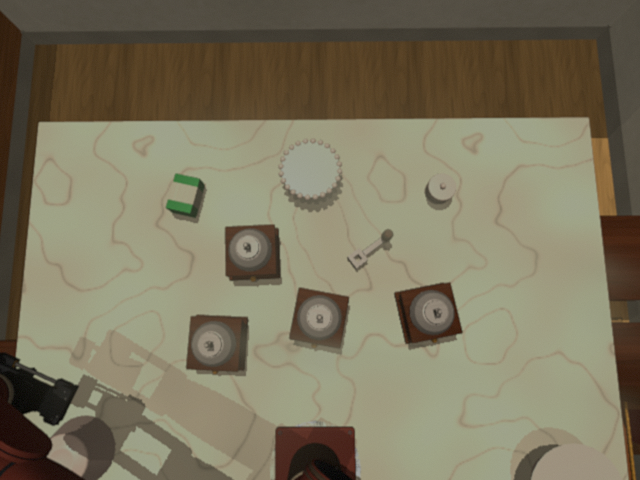

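The top view shows four mills, at (252,250), (320,317), (430,312) and (217,343). The crank's hub is at (358,261) and its knob at (387,236). The stand is at (311,172), the canister at (440,188) and the carton at (185,195). The mills' distances from the base decide which one is meant, and (252,250) looks farthest. I'll measure next.

```bash
python3 - <<'E'
from h import *
t=cam("top"); s=cam("scene")
Pt=cloud(t);Ps=cloud(s)
for u,v in((252,250),(320,317),(430,312),(217,343)):
    p=plane(t,u,v,130); print("mill",u,v,p.round(),np.hypot(*p[:2]).round())
for n,c,P in(("top",t,Pt),("scene",s,Ps)):
    # chosen mill : points above 137 = shaft ; 120..135 ring= flange; box top
    p0=plane(t,248,247,150)
    near=np.hypot(P[...,0]-p0[0],P[...,1]-p0[1])<90
    for lo,hi in((75,88),(126,136),(138,175),(160,175)):
        m=near&(P[...,2]>lo)&(P[...,2]<hi)&(c["range_z"]>0); q=P[m]
        if len(q): print(n,lo,hi,len(q),q.mean(0).round(1),((q.min(0)+q.max(0))/2).round(1),q.max(0).round(1))
    m=near&(P[...,2]>78)&(P[...,2]<86)
    print(n,"box top rect",cv2.minAreaRect(P[m][:,:2].astype(np.float32)))
    # crank
    h0=plane(t,372,249,30)
    nr=np.hypot(P[...,0]-h0[0],P[...,1]-h0[1])<95
    for lo,hi in((18,36),(45,100)):
        m=nr&(P[...,2]>lo)&(P[...,2]<hi);q=P[m]
        print(n,"crank",lo,hi,len(q),q.mean(0).round(1),cv2.minAreaRect(q[:,:2].astype(np.float32)) if len(q) else 0)
def crop(c,u,v,r,k): return cv2.resize(c["image"][v-r:v+r,u-r:u+r],None,fx=k,fy=k,interpolation=cv2.INTER_CUBIC)
us,vs=proj(s,plane(t,248,247,150)).round().astype(int); print(us,vs)
a=np.hstack([crop(t,248,247,20,10),crop(s,us,vs,20,10)]); b=np.hstack([crop(t,372,249,25,8)[:200*2-200*0],crop(s,262,273,25,8)])
img=np.vstack([a[100:400],b[50:350]]); cv2.imwrite("pics/crop1.png",cv2.convertScaleAbs(img,alpha=1.3)); print(img.shape)
E
```

```text
mill 252 250 [546. 151. 130.] 566.0
mill 320 317 [380. -17. 130.] 381.0
mill 430 312 [ 390. -284.  130.] 483.0
mill 217 343 [320. 232. 130.] 395.0
top 75 88 1072 [550.9 160.8  82.4] [555.2 162.4  81.5] [622.5 229.5  88. ]
top 126 136 345 [553.8 163.1 131.2] [554.2 163.1 131. ] [584.5 191.9 135.9]
top 138 175 48 [553.6 162.4 158.7] [550.6 166.6 155.8] [561.6 177.  172.4]
top 160 175 25 [554.1 163.  165.2] [554.1 162.9 166.3] [560.6 168.8 172.4]
top box top rect ((554.4998779296875, 163.23480224609375), (131.67648315429688, 131.60848999023438), 2.1451759338378906)
top crank 18 36 332 [ 551.3 -136.    30.2] ((559.8055419921875, -147.6434326171875), (40.19300079345703, 112.43379211425781), 35.970314025878906)
top crank 45 100 113 [ 592.2 -192.9   78.4] ((593.498046875, -194.64601135253906), (26.14033317565918, 25.66347885131836), 0.4960583746433258)
scene 75 88 808 [570.2 156.2  82.7] [556.5 167.2  81.6] [626.  235.8  88. ]
scene 126 136 252 [561.  164.3 131.1] [559.  166.1 131. ] [590.4 199.6 135.9]
scene 138 175 73 [560.1 165.8 154.4] [566.7 168.3 156. ] [585.4 180.6 174. ]
scene 160 175 26 [558.9 166.  165.3] [560.  165.6 167.3] [566.6 172.4 174. ]
scene box top rect ((556.7424926757812, 167.2684326171875), (135.54237365722656, 134.25128173828125), 2.1310298442840576)
scene crank 18 36 366 [ 555.3 -132.8   29.1] ((565.0858154296875, -148.8609619140625), (43.29310989379883, 129.29380798339844), 36.697635650634766)
scene crank 45 100 159 [ 601.9 -192.8   74. ] ((597.9443359375, -191.8292694091797), (26.672449111938477, 28.403125762939453), 88.74537658691406)
373 209
(600, 800, 3)
```

View pics/crop1.png

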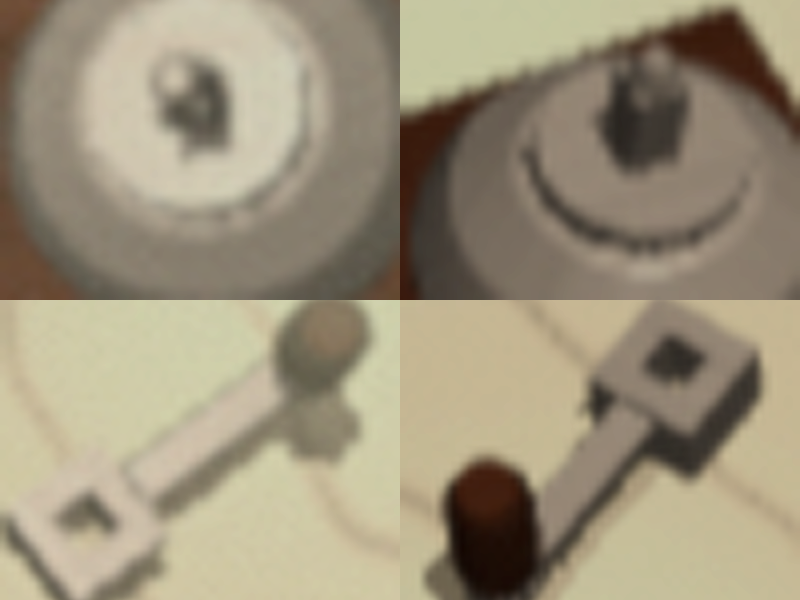

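The crop confirms the farthest mill, at top (252,250), 566 mm from the base: it has a bare square shaft with a round nose. In the same crop the crank has its square hub at (358,261) and a brown knob at (387,236). Next I need the shaft's yaw.

```bash
python3 - <<'E'
from h import *
ts=[cam("top") for _ in range(4)]; ss=[cam("scene") for _ in range(4)]
def avg(cs):
    c=dict(cs[0]); c["image"]=np.mean([x["image"] for x in cs],0); c["range_z"]=np.median([x["range_z"] for x in cs],0); return c
t,s=avg(ts),avg(ss)
print("noise",np.std([x["range_z"][209,373] for x in ss]))
P=cloud(s); fl=P[(P[...,2]>128)&(P[...,2]<134)&(np.hypot(P[...,0]-557,P[...,1]-165)<40)]
m=(np.hypot(P[...,0]-559,P[...,1]-166)<22)&(P[...,2]>134.5)
v,u=np.where(m)
for a,b in zip(v,u): print(a,b,P[a,b].round(1),int(s["image"][a,b].mean()))
# crank in top: hub square alone
P=cloud(t); m=(P[...,2]>24)&(P[...,2]<36)&(np.hypot(P[...,0]-538.6,P[...,1]+118.5)<31)
d=np.array([.588,-.809]); q=P[m][:,:2]; n=np.array([.809,.588])
r=q-np.array([538.6,-118.5]); print("along",(r@d).min(),"across",(r@n)[(r@d)<15].min(),(r@n)[(r@d)<15].max())
m=(P[...,2]>24)&(P[...,2]<36)&(np.hypot(P[...,0]-559,P[...,1]+147)<70); q=P[m][:,:2]; r=q-np.array([538.6,-118.5]); a=r@d; b=r@n
k=(a>24)&(a<75); print("arm fit slope",np.polyfit(a[k],b[k],1))
def crop(c,u,v,r,k):
    return cv2.resize(c["image"][v-r:v+r,u-r:u+r].astype(np.float32),None,fx=k,fy=k,interpolation=cv2.INTER_CUBIC)
cv2.imwrite("pics/shaft.png",np.clip(np.hstack([crop(t,248,247,10,20),crop(s,373,207,10,20)])*1.5,0,255))
E
```

```text
noise 2.8042953
204 377 [551.6 166.3 167.1] 70
204 378 [553.2 168.2 168.2] 90
204 379 [555.1 169.9 169.8] 81
205 376 [549.  165.5 160.2] 56
205 377 [556.7 163.6 170.5] 72
205 378 [554.3 168.  165.6] 88
205 379 [556.7 169.4 167.9] 86
206 375 [551.9 161.3 161.5] 61
206 376 [553.6 163.2 162.8] 51
206 377 [555.  165.2 163.6] 60
206 378 [559.2 165.5 168.6] 72
206 379 [559.2 168.4 167.3] 75
206 380 [558.8 171.5 165.4] 70
207 374 [548.1 161.2 152.7] 52
207 375 [554.6 160.1 161.2] 39
207 376 [556.  162.2 162.1] 55
207 377 [559.9 162.7 166.6] 59
207 378 [560.5 165.2 166.2] 63
207 379 [560.4 168.1 164.8] 66
207 380 [561.7 170.2 165.5] 70
207 381 [559.3 174.6 160.6] 80
208 374 [550.2 160.4 151.6] 46
208 375 [553.7 161.1 155.6] 35
208 376 [559.6 160.5 163.1] 60
208 377 [559.7 163.3 162. ] 68
208 378 [561.3 165.2 163.1] 59
208 379 [560.8 168.4 161. ] 60
208 380 [561.8 170.6 161.3] 63
208 381 [561.7 173.6 159.8] 66
209 374 [550.7 160.6 147.9] 37
209 375 [556.  160.3 154.6] 32
209 376 [558.8 161.4 157.6] 50
209 377 [565.1 160.4 165.9] 65
209 378 [561.6 165.4 159.3] 51
209 379 [563.8 167.  161.2] 48
[... 1022 characters left out ...]
 43
213 380 [561.8 173.1 139.3] 51
213 384 [563.1 184.1 135.8] 101
214 373 [555.6 157.  134.6] 93
214 375 [561.2 159.5 140.5] 34
214 376 [562.5 161.5 141.3] 40
214 377 [563.2 164.  141. ] 44
214 378 [563.5 166.8 140.1] 47
214 379 [562.1 170.5 136.6] 53
214 380 [563.6 172.5 137.6] 62
215 376 [562.5 162.  136.8] 52
215 377 [562.2 165.1 134.9] 55
216 369 [558.  144.9 134.8] 101
217 377 [567.9 162.6 134.9] 99
219 373 [570.2 150.5 135. ] 99
219 379 [575.8 164.5 135.6] 101
along -19.865039713983116 across -20.03127026678445 19.805594687612317
arm fit slope [ 0.01310101 -0.66870353][ WARN:0@9.162] global loadsave.cpp:1063 imwrite_ Unsupported depth image for selected encoder is fallbacked to CV_8U.
```

View pics/shaft.png

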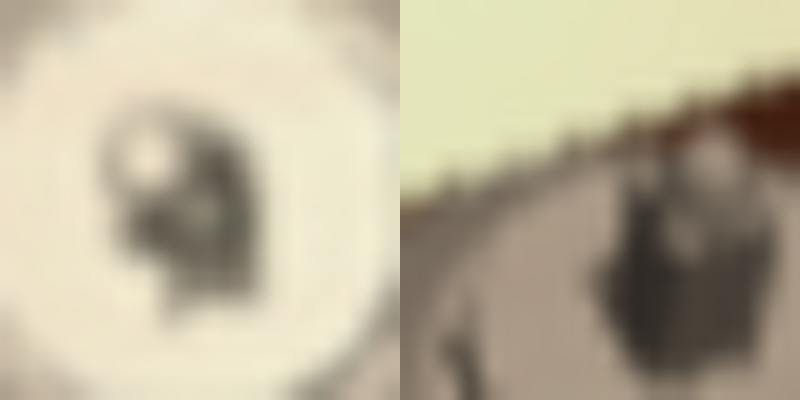

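The bright shaft face lies at x≈562.6, spanning y 161–174, and the dark face lies at y≈160.7. So the flats have a yaw of about +2–3°, in line with the box. Next is a helper that turns a target into tool-frame numbers, then the approach to the hub.

```bash
cat >> h.py <<'E'
def tgt(x,y,z,yaw_y):
    "tool pointing down, tool y at world yaw (deg); prints shift m / turn rad in tool axes from measured pose"
    o=bot.get_obs(); R0=R.from_rotvec(o["eef_rot"]); a=np.radians(yaw_y)
    ty=np.array([np.cos(a),np.sin(a),0]); tz=np.array([0,0,-1.]); R1=R.from_matrix(np.c_[np.cross(ty,tz),ty,tz])
    print("shift",(R0.inv().apply(np.array([x,y,z])-o["ee_pos"])/1e3).round(4).tolist(),"turn",(R0.inv()*R1).as_rotvec().round(4).tolist())
def st():
    o=bot.get_obs(); m=R.from_rotvec(o["eef_rot"]).as_matrix()
    print({k:np.round(o[k],2).tolist() for k in("clock","ee_pos","contact_force","wrist_torque","gripper_width","gripper_force")},"yawy",np.degrees(np.arctan2(m[1,1],m[0,1])).round(2),"tilt",m[:2,2].round(3), "j6",o["joint_pos"][5].round(2))
E
python3 - <<'E'
from h import *
tgt(539,-118,160,36.6)
s=cam("scene");P=cloud(s)
m=(P[...,2]>24)&(P[...,2]<36)&(np.hypot(P[...,0]-540,P[...,1]+115)<32);q=P[m][:,:2]
d=np.array([np.cos(-.932),np.sin(-.932)]);n=np.array([-d[1],d[0]])
r=q-[538.7,-118.6];a=r@d;b=r@n
print(np.percentile(a,[0,1,3]),np.percentile(b[a<15],[0,2,5,95,98,100]))
E
```

```text
shift [-0.5419, -0.5212, 0.0625] turn [0.0, 0.0, 0.5272]
[-25.30447131 -23.18893467 -21.73014626] [-18.64113859 -16.15381491 -15.08593067  22.97230274  23.80173245
  24.67596566]
```

>>> arm_command([
  [[-0.06, -0.058, 0.0], [0, 0, 0.13], 1],
  [[-0.12, -0.116, 0.0], [0, 0, 0.26], 1],
  [[-0.18, -0.174, 0.0], [0, 0, 0.39], 1],
  [[-0.24, -0.232, 0.0], [0, 0, 0.527], 1],
  [[-0.28, -0.27, 0.0], [0, 0, 0.527], 1],
  [[-0.32, -0.31, 0.0], [0, 0, 0.527], 1],
  [[-0.36, -0.35, 0.0], [0, 0, 0.527], 1],
  [[-0.36, -0.35, 0.0], [0, 0, 0.527], 1],
])

```text
clock: 1.65
ee_pos: [439.0, 111.0, 223.1]
eef_rot: [1.411, 2.806, 0.001]
contact_force: [0.5, 1.4, 1.0]
gripper_width: 86.7
gripper_force: 0.0
```

```bash
python3 -c "
from h import *
st();tgt(539.3,-116.5,120,36.6)"
```

```text
{'clock': 1.65, 'ee_pos': [439.04, 111.02, 223.08], 'contact_force': [0.54, 1.37, 1.04], 'wrist_torque': [0.02, -0.03, 0.03], 'gripper_width': 86.68, 'gripper_force': 0.0} yawy 36.62 tilt [0.002 0.   ] j6 -0.57
shift [-0.2423, -0.0554, 0.1032] turn [0.0014, 0.0008, 0.0003]
```

>>> arm_command([
  [[-0.05, -0.011, 0.0], [0, 0, 0], 1],
  [[-0.1, -0.022, 0.0], [0, 0, 0], 1],
  [[-0.15, -0.034, 0.02], [0, 0, 0], 1],
  [[-0.2, -0.046, 0.06], [0, 0, 0], 1],
  [[-0.242, -0.055, 0.1], [0, 0, 0], 1],
  [[-0.242, -0.055, 0.103], [0, 0, 0], 1],
  [[-0.242, -0.055, 0.103], [0, 0, 0], 1],
])

```text
clock: 2.52
ee_pos: [538.4, -113.9, 119.4]
eef_rot: [-1.412, -2.805, -0.0]
contact_force: [-0.0, 0.7, -0.5]
gripper_width: 87.1
gripper_force: 0.0
```

```bash
python3 -c "
from h import *
st();tgt(539.3,-116.5,5,36.6)
s=cam('scene');cv2.imwrite('pics/pre.png',cv2.resize(s['image'][180:320,180:360],None,fx=4,fy=4,interpolation=cv2.INTER_CUBIC))
print(proj(s,bot.get_obs()['ee_pos']),proj(s,[539.3,-116.5,30]))"
```

```text
{'clock': 2.52, 'ee_pos': [538.36, -113.9, 119.43], 'contact_force': [-0.04, 0.7, -0.48], 'wrist_torque': [-0.02, -0.04, -0.03], 'gripper_width': 87.1, 'gripper_force': 0.0} yawy 36.58 tilt [-0.001  0.001] j6 -0.99
shift [-0.0028, -0.0008, 0.1144] turn [-0.0002, -0.001, -0.0004]
[269.68241494 242.49424786] [270.17577849 262.3850539 ]
```

View pics/pre.png

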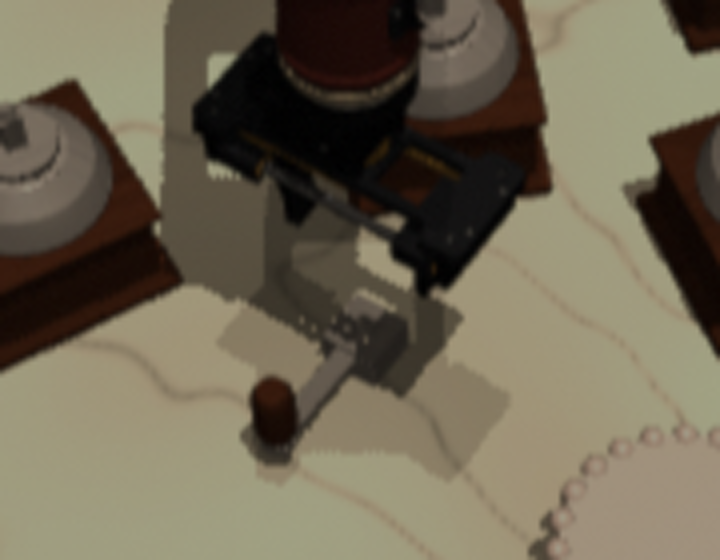

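The fingertips are at crop (298,222) and (430,292), straddling the hub at (370,335), with the knob at (273,410) well clear. I'll descend, and the grip will close across the hub's sides.

>>> arm_command([
  [[-0.003, -0.001, 0.03], [0, 0, 0], 1],
  [[-0.003, -0.001, 0.06], [0, 0, 0], 1],
  [[-0.003, -0.001, 0.09], [0, 0, 0], 1],
  [[-0.003, -0.001, 0.107], [0, 0, 0], 1],
  [[-0.003, -0.001, 0.113], [0, 0, 0], 1],
  [[-0.003, -0.001, 0.113], [0, 0, 0], 1],
])

```text
clock: 3.32
ee_pos: [540.3, -117.0, 7.4]
eef_rot: [1.41, 2.806, 0.0]
contact_force: [-0.7, -0.2, 0.2]
gripper_width: 87.3
gripper_force: 0.0
```

>>> arm_command([
  [[0, 0, 0], [0, 0, 0], 0.5],
  [[0, 0, 0], [0, 0, 0], 0.4],
  [[0, 0, 0], [0, 0, 0], 0.3],
  [[0, 0, 0], [0, 0, 0], 0.3],
  [[0, 0, 0], [0, 0, 0], 0.3],
  [[0, 0, 0], [0, 0, 0], 0.3],
], squeeze=30)

```text
clock: 4.08
ee_pos: [539.4, -117.2, 6.5]
eef_rot: [-1.411, -2.806, 0.0]
contact_force: [-0.9, -0.2, 0.3]
gripper_width: 39.7
gripper_force: 30.0
```

```bash
python3 -c "
from h import *
st()"
```

```text
{'clock': 4.08, 'ee_pos': [539.38, -117.22, 6.49], 'contact_force': [-0.87, -0.17, 0.27], 'wrist_torque': [-0.1, 0.12, 0.04], 'gripper_width': 39.74, 'gripper_force': 29.96} yawy 36.61 tilt [-0. -0.] j6 -1.0
```

>>> arm_command([
  [[0, 0, -0.04], [0, 0, 0], 0.3],
  [[0, 0, -0.09], [0, 0, 0], 0.3],
  [[0, 0, -0.14], [0, 0, 0], 0.3],
  [[0, 0, -0.19], [0, 0, 0], 0.3],
  [[0, 0, -0.21], [0, 0, 0], 0.3],
  [[0, 0, -0.21], [0, 0, 0], 0.3],
  [[0, 0, -0.21], [0, 0, 0], 0.3],
])

```text
clock: 4.95
ee_pos: [538.4, -116.7, 214.3]
eef_rot: [-1.41, -2.804, 0.001]
contact_force: [-0.4, -0.0, -3.7]
gripper_width: 39.8
gripper_force: 30.0
```

```bash
python3 -c "
from h import *
st();tgt(554.8,164.7,200,2.5)"
```

```text
{'clock': 4.95, 'ee_pos': [538.39, -116.66, 214.31], 'contact_force': [-0.39, -0.03, -3.74], 'wrist_torque': [0.03, 0.06, 0.01], 'gripper_width': 39.76, 'gripper_force': 29.96} yawy 36.61 tilt [-0.003  0.001] j6 -1.0
shift [0.216, 0.181, 0.0146] turn [-0.0027, -0.0023, 0.5953]
```

>>> arm_command([
  [[0.03, 0.025, 0], [0, 0, 0.09], 0.3],
  [[0.06, 0.05, 0], [0, 0, 0.18], 0.3],
  [[0.1, 0.084, 0], [0, 0, 0.3], 0.3],
  [[0.14, 0.117, 0], [0, 0, 0.42], 0.3],
  [[0.18, 0.15, 0], [0, 0, 0.54], 0.3],
  [[0.205, 0.17, 0.005], [0, 0, 0.595], 0.3],
  [[0.216, 0.181, 0.01], [0, 0, 0.595], 0.3],
  [[0.216, 0.181, 0.0145], [0, 0, 0.595], 0.3],
])

```text
clock: 5.95
ee_pos: [555.3, 164.4, 200.1]
eef_rot: [-2.168, -2.271, 0.004]
contact_force: [0.8, -1.0, -3.5]
gripper_width: 39.9
gripper_force: 30.0
```

>>> arm_command([
  [[0, 0, 0], [0, 0, 0], 0.3],
  [[0, 0, 0], [0, 0, 0], 0.3],
  [[0, 0, 0], [0, 0, 0], 0.3],
])

```text
clock: 6.32
ee_pos: [556.4, 163.3, 202.4]
eef_rot: [2.173, 2.268, 0.001]
contact_force: [0.1, -0.7, -4.3]
gripper_width: 39.4
gripper_force: 30.0
```

```bash
cat > look.py <<'E'
from h import *
import sys
st(); tgt(554.8,164.7,200,2.5)
ss=[cam("scene") for _ in range(4)]; s=dict(ss[0]); s["range_z"]=np.median([x["range_z"] for x in ss],0)
o=bot.get_obs(); e=o["ee_pos"]
print("tcp px",proj(s,e)); P=cloud(s); im=s["image"]
# knob pixels: brownish-red wood, near expected place, high z
k=e+np.array([4.,-95,-6.5+55]); 
m=(np.hypot(P[...,0]-k[0],P[...,1]-k[1])<32)&(P[...,2]>k[2]-22)&(P[...,2]<k[2]+35)
q=P[m]; print("knob n",m.sum(),q.min(0).round(1),q.max(0).round(1),q.mean(0).round(1))
u=np.where(m)[1];v=np.where(m)[0]; print("knob px",u.min(),u.max(),v.min(),v.max(), "pred centre",proj(s,k))
cv2.imwrite(f"pics/{sys.argv[1]}.png",cv2.resize(im[130:270,290:450],None,fx=4,fy=4,interpolation=cv2.INTER_CUBIC))
E
python3 look.py above
```

```text
{'clock': 6.32, 'ee_pos': [556.38, 163.33, 202.44], 'contact_force': [0.12, -0.68, -4.28], 'wrist_torque': [0.03, 0.02, -0.03], 'gripper_width': 39.37, 'gripper_force': 29.96} yawy 2.45 tilt [ 0.001 -0.   ] j6 0.11
shift [0.0014, -0.0015, 0.0024] turn [0.0007, 0.0, -0.0008]
tcp px [378.33350559 196.88726056]
knob n 213 [551.4  56.4 228.9] [575.9  93.3 285. ] [566.9  67.7 265.4]
knob px 339 353 185 205 pred centre [344.1628655  196.26766726]
```

View pics/above.png

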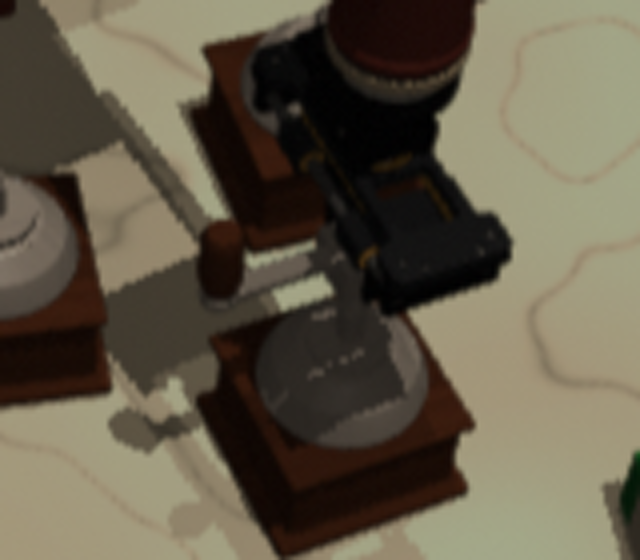

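The crank hangs level over the mill. The knob is at crop (221,262), which matches the prediction for a hub centred on the TCP. The flange is visible below at (345,360). I'll lower it onto the cone nose.

>>> arm_command([
  [[0.001, -0.001, 0.01], [0, 0, 0], 0.3],
  [[0.001, -0.001, 0.02], [0, 0, 0], 0.3],
  [[0.001, -0.001, 0.027], [0, 0, 0], 0.3],
  [[0.001, -0.001, 0.031], [0, 0, 0], 0.3],
  [[0.001, -0.001, 0.034], [0, 0, 0], 0.3],
  [[0.001, -0.001, 0.036], [0, 0, 0], 0.3],
  [[0.001, -0.001, 0.036], [0, 0, 0], 0.3],
])

```text
clock: 7.4
ee_pos: [555.0, 165.2, 166.1]
eef_rot: [2.172, 2.27, 0.0]
contact_force: [0.2, -0.5, -3.9]
gripper_width: 40.1
gripper_force: 30.0
```

```bash
python3 -c "
from h import *
for i in range(3): st(); cam('scene')"
```

```text
{'clock': 7.4, 'ee_pos': [555.05, 165.18, 166.07], 'contact_force': [0.24, -0.55, -3.86], 'wrist_torque': [-0.03, 0.02, -0.0], 'gripper_width': 40.07, 'gripper_force': 29.96} yawy 2.52 tilt [0. 0.] j6 0.11
{'clock': 7.45, 'ee_pos': [555.13, 165.19, 166.22], 'contact_force': [0.92, -0.48, -2.79], 'wrist_torque': [-0.06, 0.08, -0.0], 'gripper_width': 39.62, 'gripper_force': 29.96} yawy 2.52 tilt [0. 0.] j6 0.11
{'clock': 7.5, 'ee_pos': [555.18, 165.18, 166.3], 'contact_force': [0.14, 0.34, -5.08], 'wrist_torque': [-0.01, 0.06, -0.01], 'gripper_width': 40.13, 'gripper_force': 29.96} yawy 2.52 tilt [0. 0.] j6 0.11
```

>>> arm_command([
  [[0, 0, 0.002], [0, 0, 0], 0.3],
  [[0, 0, 0.004], [0, 0, 0], 0.3],
  [[0, 0, 0.006], [0, 0, 0], 0.3],
  [[0, 0, 0.008], [0, 0, 0], 0.3],
  [[0, 0, 0.008], [0, 0, 0], 0.3],
])

```text
clock: 8.18
ee_pos: [554.8, 165.1, 157.7]
eef_rot: [-2.172, -2.269, 0.001]
contact_force: [-0.5, -0.4, -3.8]
gripper_width: 39.5
gripper_force: 30.0
```

```bash
python3 -c "
from h import *
st()"
```

```text
{'clock': 8.18, 'ee_pos': [554.83, 165.12, 157.72], 'contact_force': [-0.54, -0.4, -3.76], 'wrist_torque': [-0.02, 0.04, 0.0], 'gripper_width': 39.48, 'gripper_force': 29.96} yawy 2.52 tilt [-0.001 -0.   ] j6 0.11
```

>>> arm_command([
  [[0, 0, 0.004], [0, 0, 0], 0.3],
  [[0, 0, 0.008], [0, 0, 0], 0.3],
  [[0, 0, 0.012], [0, 0, 0], 0.3],
  [[0, 0, 0.015], [0, 0, 0], 0.3],
  [[0, 0, 0.017], [0, 0, 0], 0.3],
  [[0, 0, 0.019], [0, 0, 0], 0.3],
  [[0, 0, 0.019], [0, 0, 0], 0.3],
])

```text
clock: 9.05
ee_pos: [554.9, 165.1, 138.9]
eef_rot: [-2.172, -2.27, 0.0]
contact_force: [0.2, -0.4, -3.8]
gripper_width: 40.0
gripper_force: 30.0
```

>>> arm_command([
  [[0, 0, 0.001], [0, 0, 0], 0.3],
  [[0, 0, 0.001], [0, 0, 0], 0.3],
  [[0, 0, 0.001], [0, 0, 0], 0.3],
])

```text
clock: 9.43
ee_pos: [555.1, 165.2, 138.1]
eef_rot: [2.172, 2.27, 0.0]
contact_force: [0.9, 0.1, -3.8]
gripper_width: 39.9
gripper_force: 30.0
```

```bash
python3 -c "
from h import *
st()"
```

```text
{'clock': 9.43, 'ee_pos': [555.07, 165.18, 138.13], 'contact_force': [0.95, 0.1, -3.81], 'wrist_torque': [-0.08, 0.11, -0.0], 'gripper_width': 39.87, 'gripper_force': 29.96} yawy 2.52 tilt [0. 0.] j6 0.11
```

>>> arm_command([
  [[0, 0, 0.0005], [0, 0, 0], 0.3],
  [[0, 0, 0.001], [0, 0, 0], 0.3],
  [[0, 0, 0.001], [0, 0, 0], 0.3],
])

```text
clock: 9.8
ee_pos: [555.1, 165.2, 137.5]
eef_rot: [2.172, 2.27, 0.0]
contact_force: [-1.0, -0.4, 0.4]
gripper_width: 39.9
gripper_force: 30.0
```

```bash
python3 -c "
from h import *
for i in range(3): st(); cam('top')"
```

```text
{'clock': 9.8, 'ee_pos': [555.09, 165.19, 137.48], 'contact_force': [-0.96, -0.37, 0.38], 'wrist_torque': [-0.09, 0.4, 0.0], 'gripper_width': 39.94, 'gripper_force': 29.96} yawy 2.52 tilt [0. 0.] j6 0.11
{'clock': 9.85, 'ee_pos': [555.08, 165.19, 137.48], 'contact_force': [-1.11, 0.01, 0.89], 'wrist_torque': [-0.11, 0.43, -0.03], 'gripper_width': 39.9, 'gripper_force': 29.96} yawy 2.53 tilt [ 0. -0.] j6 0.11
{'clock': 9.9, 'ee_pos': [555.07, 165.18, 137.48], 'contact_force': [-3.31, 0.39, 1.47], 'wrist_torque': [-0.11, 0.52, 0.03], 'gripper_width': 39.93, 'gripper_force': 29.96} yawy 2.52 tilt [0. 0.] j6 0.11
```

Contact came at TCP z = 137.5, the seated height (131 + 6.5). I'll release, rise, and slide along the arm until the open fingers straddle the knob.

>>> arm_command([
  [[0, 0, 0], [0, 0, 0], 0.7],
  [[0, 0, 0], [0, 0, 0], 1],
  [[0, 0, 0], [0, 0, 0], 1],
  [[0, 0, 0], [0, 0, 0], 1],
  [[0, 0, -0.015], [0, 0, 0], 1],
  [[0, 0, -0.033], [0, 0, 0], 1],
  [[0, 0, -0.034], [0, 0, 0], 1],
])

```text
clock: 10.82
ee_pos: [556.8, 165.5, 174.2]
eef_rot: [2.17, 2.267, 0.006]
contact_force: [0.1, 0.4, -0.0]
gripper_width: 86.7
gripper_force: 0.0
```

>>> arm_command([
  [[-0.02, 0, 0], [0, 0, 0], 1],
  [[-0.045, 0, 0], [0, 0, 0], 1],
  [[-0.07, 0, 0], [0, 0, 0], 1],
  [[-0.088, 0, 0], [0, 0, 0], 1],
  [[-0.095, 0, 0], [0, 0, 0], 1],
  [[-0.095, 0, 0], [0, 0, 0], 1],
  [[-0.095, 0, 0], [0, 0, 0], 1],
])

```text
clock: 11.7
ee_pos: [559.1, 70.8, 171.0]
eef_rot: [-2.171, -2.27, -0.0]
contact_force: [-0.4, 0.6, -0.1]
gripper_width: 87.0
gripper_force: 0.0
```

```bash
python3 -c "
from h import *
st(); s=cam('scene'); P=cloud(s)
cv2.imwrite('pics/seat.png',cv2.resize(s['image'][130:270,290:450],None,fx=4,fy=4,interpolation=cv2.INTER_CUBIC))
r=np.hypot(P[...,0]-556.3,P[...,1]-167.7)
for lo,hi in((128,134),(157,164),(164,172)):
  q=P[(r<30)&(P[...,2]>lo)&(P[...,2]<hi)]; print(lo,len(q),q.mean(0).round(1) if len(q) else '')
"
```

```text
{'clock': 11.7, 'ee_pos': [559.13, 70.78, 170.99], 'contact_force': [-0.38, 0.61, -0.12], 'wrist_torque': [-0.15, 0.03, -0.05], 'gripper_width': 87.0, 'gripper_force': 0.0} yawy 2.55 tilt [-0.  0.] j6 -0.06
128 38 [578.3 166.7 131.1]
157 90 [556.2 175.1 160.9]
164 42 [556.7 173.4 166.3]
```

View pics/seat.png

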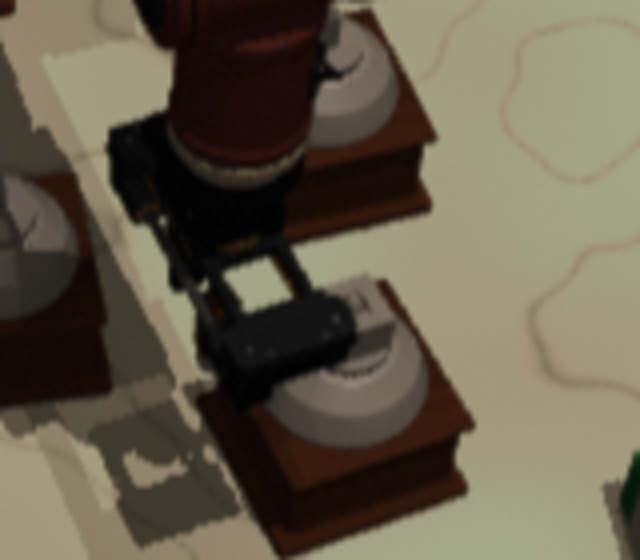

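The hub's top reads z ≈ 161 (131 + 30) and sits flush at crop (365,305), with the nose poking out, so the crank is fully home. The fingers straddle the knob. I'll lower a little, grip the knob gently, and print the circle offsets.

>>> arm_command([
  [[0, 0, 0.0035], [0, 0, 0], 1],
  [[0, 0, 0.0035], [0, 0, 0], 0.5],
  [[0, 0, 0.0035], [0, 0, 0], 0.2],
  [[0, 0, 0.0035], [0, 0, 0], 0.2],
  [[0, 0, 0.0035], [0, 0, 0], 0.2],
  [[0, 0, 0.0035], [0, 0, 0], 0.2],
  [[0, 0, 0.0035], [0, 0, 0], 0.2],
], squeeze=5)

```text
clock: 12.62
ee_pos: [559.2, 70.2, 167.6]
eef_rot: [-2.172, -2.27, -0.0]
contact_force: [0.6, 0.8, -0.6]
gripper_width: 34.8
gripper_force: 0.0
```

```bash
python3 -c "
from h import *
st()
for f0 in (0,84,168,252,336):
  f=np.radians(f0+10.5*np.arange(1,9)); a=np.radians(f0); print(f0,np.c_[.095*(np.cos(a)-np.cos(f)),.095*(np.sin(a)-np.sin(f))].round(3).tolist())
"
```

```text
{'clock': 12.62, 'ee_pos': [559.19, 70.23, 167.56], 'contact_force': [0.57, 0.8, -0.62], 'wrist_torque': [-0.1, 0.08, -0.02], 'gripper_width': 34.85, 'gripper_force': 0.0} yawy 2.52 tilt [0. 0.] j6 -0.06
0 [[0.002, -0.017], [0.006, -0.034], [0.014, -0.05], [0.024, -0.064], [0.037, -0.075], [0.052, -0.085], [0.068, -0.091], [0.085, -0.094]]
84 [[0.017, -0.0], [0.035, 0.003], [0.051, 0.009], [0.066, 0.018], [0.079, 0.029], [0.09, 0.043], [0.098, 0.058], [0.103, 0.075]]
168 [[0.002, 0.017], [0.001, 0.035], [-0.003, 0.051], [-0.011, 0.067], [-0.021, 0.081], [-0.033, 0.094], [-0.048, 0.103], [-0.064, 0.11]]
252 [[-0.017, 0.004], [-0.034, 0.005], [-0.052, 0.002], [-0.068, -0.004], [-0.083, -0.012], [-0.097, -0.023], [-0.108, -0.037], [-0.116, -0.052]]
336 [[-0.006, -0.016], [-0.008, -0.034], [-0.007, -0.051], [-0.004, -0.068], [0.003, -0.084], [0.013, -0.098], [0.025, -0.111], [0.039, -0.121]]
```

Still closing, so I'll finish the grip.

>>> arm_command([
  [[0, 0, 0], [0, 0, 0], 0.2],
  [[0, 0, 0], [0, 0, 0], 0.2],
  [[0, 0, 0], [0, 0, 0], 0.2],
])

```text
clock: 13.0
ee_pos: [559.2, 70.2, 167.5]
eef_rot: [2.172, 2.27, -0.0]
contact_force: [0.6, 0.6, 0.1]
gripper_width: 27.6
gripper_force: 5.0
```

>>> arm_command([
  [[0.002, -0.017, 0], [0, 0, 0], 0.2],
  [[0.006, -0.034, 0], [0, 0, 0], 0.2],
  [[0.014, -0.05, 0], [0, 0, 0], 0.2],
  [[0.024, -0.064, 0], [0, 0, 0], 0.2],
  [[0.037, -0.075, 0], [0, 0, 0], 0.2],
  [[0.052, -0.085, 0], [0, 0, 0], 0.2],
  [[0.068, -0.091, 0], [0, 0, 0], 0.2],
  [[0.085, -0.094, 0], [0, 0, 0], 0.2],
])

```text
clock: 14.0
ee_pos: [461.0, 152.0, 167.6]
eef_rot: [2.172, 2.27, -0.001]
contact_force: [4.3, -0.3, -2.0]
gripper_width: 27.6
gripper_force: 5.0
```

```bash
python3 -c "
from h import *
for i in range(3): st(); cam('top')
o=bot.get_obs()['ee_pos']; print(np.hypot(o[0]-555.07,o[1]-165.18),np.degrees(np.arctan2(o[1]-165.18,o[0]-555.07)))"
```

```text
{'clock': 14.0, 'ee_pos': [461.01, 152.01, 167.56], 'contact_force': [4.33, -0.32, -1.96], 'wrist_torque': [-0.3, -0.57, -0.0], 'gripper_width': 27.59, 'gripper_force': 5.0} yawy 2.53 tilt [-0.    -0.001] j6 0.11
{'clock': 14.05, 'ee_pos': [460.94, 153.72, 167.62], 'contact_force': [-0.22, 0.95, -0.51], 'wrist_torque': [-0.17, -0.03, -0.05], 'gripper_width': 27.52, 'gripper_force': 5.0} yawy 2.57 tilt [0.    0.001] j6 0.11
{'clock': 14.1, 'ee_pos': [461.03, 152.78, 167.56], 'contact_force': [0.52, -0.4, -0.53], 'wrist_torque': [-0.01, -0.02, -0.0], 'gripper_width': 27.88, 'gripper_force': 5.0} yawy 2.64 tilt [-0.  0.] j6 0.11
94.9044074589041 -172.08106953117894
```

Tracking well (radius 94.9, small forces). I'll continue the circle.

>>> arm_command([
  [[0.017, 0, 0], [0, 0, 0], 0.2],
  [[0.035, 0.003, 0], [0, 0, 0], 0.2],
  [[0.051, 0.009, 0], [0, 0, 0], 0.2],
  [[0.066, 0.018, 0], [0, 0, 0], 0.2],
  [[0.079, 0.029, 0], [0, 0, 0], 0.2],
  [[0.09, 0.043, 0], [0, 0, 0], 0.2],
  [[0.098, 0.058, 0], [0, 0, 0], 0.2],
  [[0.103, 0.075, 0], [0, 0, 0], 0.2],
])

```text
clock: 15.15
ee_pos: [532.9, 257.6, 167.1]
eef_rot: [2.171, 2.27, -0.002]
contact_force: [0.4, -5.2, 0.3]
gripper_width: 27.5
gripper_force: 5.0
```

```bash
cat > ck.py <<'E'
from h import *
cam('top');st();o=bot.get_obs()['ee_pos']; print(np.hypot(o[0]-555.07,o[1]-165.18),np.degrees(np.arctan2(o[1]-165.18,o[0]-555.07)))
E
python3 ck.py
```

```text
{'clock': 15.2, 'ee_pos': [534.71, 257.94, 167.27], 'contact_force': [-0.25, -2.57, 0.85], 'wrist_torque': [-0.5, 0.02, 0.03], 'gripper_width': 27.97, 'gripper_force': 5.0} yawy 2.51 tilt [ 0.002 -0.001] j6 0.27
94.96431752353956 102.38217753647457
```

>>> arm_command([
  [[0.002, 0.017, 0], [0, 0, 0], 0.2],
  [[0.001, 0.035, 0], [0, 0, 0], 0.2],
  [[-0.003, 0.051, 0], [0, 0, 0], 0.2],
  [[-0.011, 0.067, 0], [0, 0, 0], 0.2],
  [[-0.021, 0.081, 0], [0, 0, 0], 0.2],
  [[-0.033, 0.094, 0], [0, 0, 0], 0.2],
  [[-0.048, 0.103, 0], [0, 0, 0], 0.2],
  [[-0.064, 0.11, 0], [0, 0, 0], 0.2],
])

```text
clock: 16.2
ee_pos: [645.2, 197.3, 167.5]
eef_rot: [-2.172, -2.269, -0.001]
contact_force: [-3.6, 0.7, -1.0]
gripper_width: 27.9
gripper_force: 5.0
```

```bash
python3 ck.py
```

```text
{'clock': 16.25, 'ee_pos': [645.95, 194.9, 167.46], 'contact_force': [-1.02, -1.38, -0.49], 'wrist_torque': [-0.07, 0.26, -0.02], 'gripper_width': 27.78, 'gripper_force': 5.0} yawy 2.43 tilt [ 0.    -0.001] j6 0.13
95.61299007122912 18.108448269063828
```

>>> arm_command([
  [[-0.017, 0.004, 0], [0, 0, 0], 0.2],
  [[-0.034, 0.005, 0], [0, 0, 0], 0.2],
  [[-0.052, 0.002, 0], [0, 0, 0], 0.2],
  [[-0.068, -0.004, 0], [0, 0, 0], 0.2],
  [[-0.083, -0.012, 0], [0, 0, 0], 0.2],
  [[-0.097, -0.023, 0], [0, 0, 0], 0.2],
  [[-0.108, -0.037, 0], [0, 0, 0], 0.2],
  [[-0.116, -0.052, 0], [0, 0, 0], 0.2],
])

```text
clock: 17.25
ee_pos: [597.2, 79.2, 167.7]
eef_rot: [2.172, 2.269, 0.001]
contact_force: [-0.2, 4.0, -1.4]
gripper_width: 27.9
gripper_force: 5.0
```

```bash
python3 ck.py
```

```text
{'clock': 17.3, 'ee_pos': [595.7, 78.51, 167.49], 'contact_force': [0.61, 1.22, -1.31], 'wrist_torque': [0.21, 0.07, 0.03], 'gripper_width': 27.79, 'gripper_force': 5.0} yawy 2.51 tilt [-0.001 -0.   ] j6 -0.04
95.72189081859035 -64.88323211443944
```

Last stretch, which takes it to about 420° in total, then hold to settle.

>>> arm_command([
  [[-0.006, -0.016, 0], [0, 0, 0], 0.2],
  [[-0.008, -0.034, 0], [0, 0, 0], 0.2],
  [[-0.007, -0.051, 0], [0, 0, 0], 0.2],
  [[-0.004, -0.068, 0], [0, 0, 0], 0.2],
  [[0.003, -0.084, 0], [0, 0, 0], 0.2],
  [[0.013, -0.098, 0], [0, 0, 0], 0.2],
  [[0.025, -0.111, 0], [0, 0, 0], 0.2],
  [[0.035, -0.118, 0], [0, 0, 0], 0.2],
])

```text
clock: 18.3
ee_pos: [477.5, 110.1, 167.8]
eef_rot: [2.171, 2.27, -0.001]
contact_force: [0.1, -1.9, 1.3]
gripper_width: 27.5
gripper_force: 5.0
```

>>> arm_command([
  [[0, 0, 0], [0, 0, 0], 0.2],
  [[0, 0, 0], [0, 0, 0], 0.2],
  [[0, 0, 0], [0, 0, 0], 0.2],
])

```text
clock: 18.68
ee_pos: [478.1, 109.4, 167.5]
eef_rot: [-2.172, -2.269, 0.002]
contact_force: [-4.3, -1.9, 2.4]
gripper_width: 27.6
gripper_force: 5.0
```

```bash
python3 ck.py
```

```text
{'clock': 18.73, 'ee_pos': [478.09, 109.32, 167.44], 'contact_force': [-5.4, -2.29, 3.74], 'wrist_torque': [-0.43, 0.81, -0.01], 'gripper_width': 27.94, 'gripper_force': 5.0} yawy 2.51 tilt [-0.002 -0.   ] j6 0.02
95.10871230209754 -144.0360101262863
```

>>> arm_command([
  [[0, 0, 0], [0, 0, 0], 0.5],
  [[0, 0, 0], [0, 0, 0], 0.6],
  [[0, 0, 0], [0, 0, 0], 0.6],
  [[0, 0, 0], [0, 0, 0], 0.6],
])

```text
clock: 19.23
ee_pos: [478.5, 109.8, 167.5]
eef_rot: [2.172, 2.27, 0.0]
contact_force: [0.1, -0.2, 0.1]
gripper_width: 50.9
gripper_force: 0.0
```

>>> arm_command([
  [[0, 0, -0.03], [0, 0, 0], 0.6],
  [[0, 0, -0.08], [0, 0, 0], 0.6],
  [[0, 0, -0.13], [0, 0, 0], 0.6],
  [[-0.05, -0.02, -0.15], [0, 0, 0], 0.6],
  [[-0.11, -0.04, -0.15], [0, 0, 0], 0.6],
  [[-0.17, -0.06, -0.15], [0, 0, 0], 0.6],
  [[-0.22, -0.06, -0.15], [0, 0, 0], 0.6],
  [[-0.22, -0.06, -0.15], [0, 0, 0], 0.6],
])

```text
clock: 20.23
ee_pos: [427.7, -115.6, 317.5]
eef_rot: [2.178, 2.263, -0.001]
contact_force: [-1.6, 0.5, -0.2]
gripper_width: 52.1
gripper_force: 0.0
```

```bash
python3 -c "
from h import *
st()
for _ in range(4): s=cam('scene'); t=cam('top')
P=cloud(t); d=np.radians(-144); c=np.array([554.3,163.2])
r=P[...,:2]-c; a=np.hypot(*np.moveaxis(r,-1,0))
q=P[(a<19)&(a>12)]; print('hub top z',np.median(q[:,2]))
m=(a>70)&(a<115)&(P[...,2]>190)&(P[...,2]<225); print('knob',m.sum(),np.median(P[m],0), np.degrees(np.arctan2(*np.median(r[m],0)[::-1])))
m=(a>25)&(a<70)&(P[...,2]>152)&(P[...,2]<172); print('arm z',np.median(P[m][:,2]))
cv2.imwrite('pics/end.png',np.hstack([cv2.resize(s['image'][130:370,280:520],(400,400)),cv2.resize(t['image'][130:370,150:390],(400,400))]))"
```

```text
{'clock': 20.23, 'ee_pos': [427.71, -115.63, 317.53], 'contact_force': [-1.55, 0.52, -0.19], 'wrist_torque': [-0.09, 0.08, 0.03], 'gripper_width': 52.06, 'gripper_force': 0.0} yawy 2.21 tilt [ 0.    -0.001] j6 -0.48
hub top z 161.16169158759442
knob 123 [475.83484838 106.39962468 214.75462299] -144.09948343320386
arm z 160.96406433535105
```

View pics/end.png

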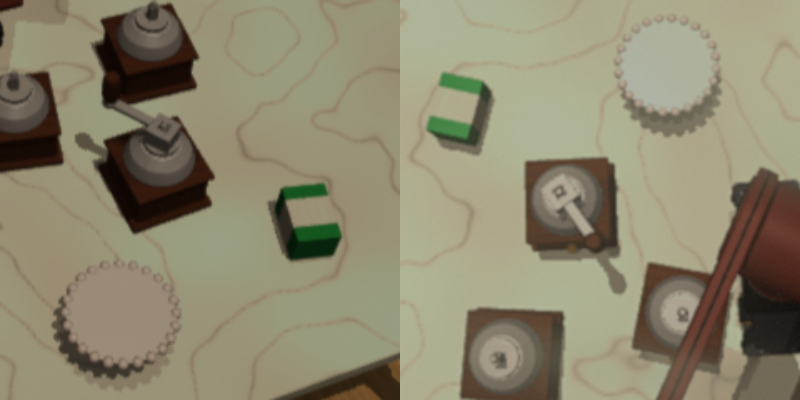

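The crank sits level and home: its hub top reads z = 161, and in the left half of the picture the hub is at (163,130) and the knob at (112,88). The stand and carton haven't moved, and the arm is clear. I'll hand the job in.

>>> arm_command([
  [[0, 0, 0], [0, 0, 0], 0.6],
  [[0, 0, 0], [0, 0, 0], 0.6],
  [[0, 0, 0], [0, 0, 0], 0.6],
  [[0, 0, 0], [0, 0, 0], 0.6],
])

```text
clock: 21.12
ee_pos: [428.1, -112.7, 317.6]
eef_rot: [-2.172, -2.27, -0.0]
contact_force: [0.1, -0.4, -0.0]
gripper_width: 52.1
gripper_force: 0.0
```

```bash
python3 -c "
from bench import bot
print(bot.finish_job())"
```

```text
the job is handed in; nothing more can be done
None
```

The crank is fully home on the farthest mill; I let go, turned it about 416° clockwise by the knob (at least 390° at the shaft, allowing for play), left it at rest with the arm clear, and handed the job in at about 21 s.

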